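# Load the curing lamp with varnished wooden pieces and set its timer

### The arm

A 6-joint arm with a two-finger parallel gripper is mounted at the origin on the work surface. World frame = base frame: x ahead of the robot, y to its left, z up, the work surface at z = 0. Lengths are in m, angles in rad, forces in N, time in s.
With the tool pointing down it reaches from about 0.3 to 0.875 m from the base axis. Payload 6.4 kg.
Tool frame: the origin (TCP) lies on the centre line of the jaws, within the pads' length; the fingertips stand 8 mm ahead of it and the grasp point (between the pads) lies 11 mm behind it; z points along the fingers, y is the line along which they close (so a half turn about z gives the same grasp; the last joint's range is limited). The gripper opens to 85 mm and grips with 20 to 120 N. Pads are 22 mm wide; open, the fingers measure 114 mm over their backs; the gripper's body (76 mm by 85 mm) begins 54 mm behind the grasp point. The pads swing forward as they close: fully open they stand 13 mm farther back than shut.
Start: joints at [0.936, 0.181, 1.607, -0, 1.354, -0.206], TCP at [0.239, 0.523, 0.207] pointing down, gripper open.
Joint ranges: [-2.99, 2.99], [-0.89, 2.07], [0.3, 2.58], [-1.14, 4.28], [0, 2.63], [-3.12, 3.12]. Speed limits (rad/s): [2.57, 2.57, 3.01, 3.14, 3.14, 3.14].

### API

Orientations are given as a unit quaternion [w, x, y, z].
In Python, from bench import ctrl gives the robot as it stands.
- The arm moves only by the shell command python3 -m handwheel 'ROWS' [OPENING]. ROWS is JSON, a list that holds one entry, the list of rows, each a list of 4 numbers: the shift along the tool's x, y, z each as a share of 20 cm, from -1 to 1, then the turn about the tool's z as a share of 1.5 rad, from -1 to 1. In form: [[[x, y, z, twist], ...]]. A call has 1 to 10 rows; each row is the pose to reach, as a shift and turn from the pose commanded when the call began, along the tool's axes at that moment; what a row does not reach only later rows make up. A row lasts 1/8 s, in which the tool goes at most 62.5 mm and 10.7 degrees, less where a joint would pass 70% of its speed; a pose out of reach is approached as far as the arm can. A call with a number of a shift or a turn outside -1 to 1 is refused whole. A call with a gripper value outside its range is refused whole. OPENING is the finger opening in mm, from 0 to 85.4, set as the call begins (- or left out, the last holds). The fingers move at their own pace and stop on an object; the grip force is fixed at half the most. Time passes only in rows, so rows that repeat a pose let the fingers close. It gives the time, the measured TCP pose, the force, the opening and the grip force at its end, in the units of the state.
- ctrl.get_obs(): the state, without advancing time (a new reading comes with each control period).
- ctrl.camera(name): name is "scene" or "top"; returns a dict with "color" (480x640x3 uint8, red, green, blue), "range_z" (480x640 float32, m along the optical axis (not along the pixel's ray), 0 where there is no reading), "K" (3x3 intrinsics, pixels), "distortion" ([k1, k2, p1, p2, k3] as OpenCV has them; the pictures are not rectified), "pose" (4x4, takes a point from camera to world coordinates). Camera axes: x right, y down, z forward; pixel columns grow to the right and rows downward; lengths in m; the calibration is good to about 2 mm. A picture is of the moment at which its call begins.
- ctrl.hand_in(): hands the job in; it is judged then, once.
The state is a dict: "time_s": time; "q": joint angles; "dq": joint speeds; "joint_efforts": joint torques, N m; "eef_pos": TCP position; "eef_rot": TCP orientation; "wrist_force": force on the tool from outside, world axes, zero at the start; "torque": the same for the moment, N m; "opening": opening from 0.0 (shut) to 1.0 (fully open); "grasp_force": force on a finger pad.
Only numpy, scipy, OpenCV 4.12 (cv2) and the standard library are available. Lean on these libraries where they do the work, as an engineer would, in place of code of your own. Each camera call takes 0.05 s, during which the arm holds its last target. There are 200 camera calls.

### The job

Pull the curing lamp's tray right out and move every freshly varnished wooden piece from the sorting bin onto it, one piece to a slot, each lying flat in the middle of its slot as it lay in the bin: the rings in the left three slots, the blocks in the right three (left and right as the robot sees them). Then push the tray fully home, and only then turn the timer collar to 40 minutes and let go. Leave the jar and the paint bottle where they are.

Things in the scene. Friction and masses are not known exactly. Their poses are not given: they have to be found in the camera images.
- ring0: plain wooden napkin ring: outside diameter 34 mm, bore 25 mm, 30 mm high, 30 g, lying flat (axis upright) in a compartment of the bin. Origin at its centre (mid-height, on its axis, 15 mm above its underside); z along its axis. May be absent (None).
- ring1: plain wooden napkin ring: outside diameter 34 mm, bore 25 mm, 30 mm high, 30 g, lying flat (axis upright) in a compartment of the bin. Origin at its centre (mid-height, on its axis, 15 mm above its underside); z along its axis. May be absent (None).
- ring2: plain wooden napkin ring: outside diameter 34 mm, bore 25 mm, 30 mm high, 30 g, lying flat (axis upright) in a compartment of the bin. Origin at its centre (mid-height, on its axis, 15 mm above its underside); z along its axis. May be absent (None).
- block0: plain wooden block 24 mm (its x) by 34 mm (its y) by 30 mm high (its z), 30 g, standing in a compartment of the bin. Origin at its centre, 15 mm above its underside. May be absent (None).
- block1: plain wooden block 24 mm (its x) by 34 mm (its y) by 30 mm high (its z), 30 g, standing in a compartment of the bin. Origin at its centre, 15 mm above its underside. May be absent (None).
- block2: plain wooden block 24 mm (its x) by 34 mm (its y) by 30 mm high (its z), 30 g, standing in a compartment of the bin. Origin at its centre, 15 mm above its underside. May be absent (None).
- bin: fixed shallow wooden sorting tray, 158 mm (x) by 232 mm (y) by 16 mm high, 4 mm floor, walls and dividers; open on top, 2 (x) by 3 (y) compartments about 72 mm square inside, 12 mm deep, so pieces stand 18 mm proud of the walls. Origin under its centre on the table.
- lamp: fixed curing lamp, turned up to 0.15 rad. Origin on the table under the middle of its bridge; -x faces the robot. Base plate 8 mm thick, x -128 to +38 mm. Bridge, see-through amber top: x +-35, y +-172 mm, underside 54, top 67 mm above the table; open in front. Timer pod 104 mm square, 40 mm high, at its right: centre x -60, y -232 mm.
- tray (a joint): aluminium tray that slides out from under the bridge towards the robot (the lamp's -x): 0 = pushed fully home, 0.088 m = pulled right out against its stop. About 2 N of friction plus a little drag; it stays where it is left.
- tray_handle (a point): grip point of the tray's handle: an upright black tab 10 mm thick (lamp x), 50 mm wide (lamp y), its top 10 mm above this point and 55 mm above the table, its foot 36 mm below. 80 mm in front of the line of slot centres; moves with the tray. Axes as the lamp's. Can be pinched from above across its thickness, both home and out.
- slot0 (a point): centre of the floor of one of the tray's six slots in one row, 46 mm square inside, 50 mm apart; walls 4 mm thick and 8 mm high above the floor; number 1 from the left as the robot sees it (slot0 leftmost, +y; slot5 rightmost). The floor is 13 mm above the table. Axes as the lamp's; moves with the tray.
- slot1 (a point): centre of the floor of one of the tray's six slots in one row, 46 mm square inside, 50 mm apart; walls 4 mm thick and 8 mm high above the floor; number 2 from the left as the robot sees it (slot0 leftmost, +y; slot5 rightmost). The floor is 13 mm above the table. Axes as the lamp's; moves with the tray.
- slot2 (a point): centre of the floor of one of the tray's six slots in one row, 46 mm square inside, 50 mm apart; walls 4 mm thick and 8 mm high above the floor; number 3 from the left as the robot sees it (slot0 leftmost, +y; slot5 rightmost). The floor is 13 mm above the table. Axes as the lamp's; moves with the tray.
- slot3 (a point): centre of the floor of one of the tray's six slots in one row, 46 mm square inside, 50 mm apart; walls 4 mm thick and 8 mm high above the floor; number 4 from the left as the robot sees it (slot0 leftmost, +y; slot5 rightmost). The floor is 13 mm above the table. Axes as the lamp's; moves with the tray.
- slot4 (a point): centre of the floor of one of the tray's six slots in one row, 46 mm square inside, 50 mm apart; walls 4 mm thick and 8 mm high above the floor; number 5 from the left as the robot sees it (slot0 leftmost, +y; slot5 rightmost). The floor is 13 mm above the table. Axes as the lamp's; moves with the tray.
- slot5 (a point): centre of the floor of one of the tray's six slots in one row, 46 mm square inside, 50 mm apart; walls 4 mm thick and 8 mm high above the floor; number 6 from the left as the robot sees it (slot0 leftmost, +y; slot5 rightmost). The floor is 13 mm above the table. Axes as the lamp's; moves with the tray.
- timer (a joint): timer collar, upright axis; rad, growing clockwise seen from above. It clicks into a notch every 0.5236 rad = 10 minutes: 0 = 0 min, 1.047 = 20, 2.094 = 40, 3.142 = 60 (end stop just beyond). Let go between notches, it springs to the nearer one. Turning takes up to about 0.1 N m.
- timer_grip (a point): grip point on the collar's axis: black ribbed cylinder 46 mm across, 32 mm high; top 12 mm above this point and 74 mm above the table, foot just above the pod. A white line is its pointer. Ticks on the pod: 0 nearest the robot (lamp's -x), on clockwise (over the left side), one dot for each 10 minutes (four at 40). Turns with the collar; z up.
- jar: bystander: closed glass jar with a red lid, 72 mm across, 95 mm high; origin under its centre. Not part of the job.
- paint: bystander: paint bottle 44 mm across, 110 mm high; origin under its centre. Not part of the job.
Things that resemble listed ones, but are neither listed nor needed, are in the scene too. What is shaped like the block2 but black, pink or red is not meant.

How it is judged:
By the outcome, as a careful person would: the job done as asked, in the order asked, and still so for the second after the job is handed in, with the robot touching nothing.
Of ring0, ring1, ring2, block0, block1, block2 only 4 to 6 are there at a start; the rules pass over those that are not, and their reading is None.
At some moment in a run one of ring0, ring1, ring2, block0, block1, block2 may be knocked a few centimetres aside while the robot is not near it.
Once in a run the grip may slacken for a moment while it holds something.
It also fails if it takes over 210 s, if anything falls off the work surface, if the arm or the gripper's body presses on something with over 40 N, if the wrist force passes 120 N, or if a joint passes its speed limit or range.

## Working session

There is one attempt and no reset: what is moved stays moved. The work goes in short steps, Python scripts to look and compute and a shell command to move; the robot and the scene stay as the last step left them, time stands still between calls to the robot, and variables do not carry over. Pictures are saved under pics/ and viewed, at most 14 in all, crops included, and the job is handed in when it is done.

```bash
ls; mkdir -p pics; python3 - <<'E'
from bench import ctrl
import cv2,numpy as np
for n in("scene","top"):
    c=ctrl.camera(n); np.savez(f"/tmp/{n}0.npz",**c)
    cv2.imwrite(f"pics/{n}0.png",c["color"][:,:,::-1]); print(n,c["K"].tolist(),c["distortion"],np.round(c["pose"],3).tolist())
o=ctrl.get_obs(); print({k:np.round(v,3).tolist() for k,v in o.items()})
E
```

```text
pics
scene [[530.9039994694648, 0.0, 319.2092153477523], [0.0, 530.9039994694648, 249.29582544473024], [0.0, 0.0, 1.0]] [-0.05900121  0.          0.          0.          0.        ] [[-0.376, 0.613, -0.694, 1.369], [0.926, 0.248, -0.283, 0.343], [-0.002, -0.75, -0.662, 0.872], [0.0, 0.0, 0.0, 1.0]]
top [[498.9008042998195, 0.0, 314.74946756470064], [0.0, 498.9008042998195, 249.50038306693082], [0.0, 0.0, 1.0]] [-0.07832275  0.          0.          0.          0.        ] [[-0.007, -0.997, 0.072, 0.433], [-1.0, 0.007, -0.001, 0.003], [0.0, -0.072, -0.997, 1.28], [0.0, 0.0, 0.0, 1.0]]
{'time_s': 0.1, 'q': [0.936, 0.181, 1.608, 0.0, 1.354, -0.206], 'dq': [0.001, -0.0, -0.002, 0.001, -0.002, 0.001], 'joint_efforts': [-0.0, -44.588, -35.224, -0.0, 0.004, -0.0], 'eef_pos': [0.239, 0.523, 0.207], 'eef_rot': [-0.0, 0.213, 0.977, -0.001], 'wrist_force': [-0.633, -1.117, 0.26], 'torque': [0.031, 0.034, -0.02], 'grasp_force': 0.0, 'opening': 1.002}
```

View pics/top0.png

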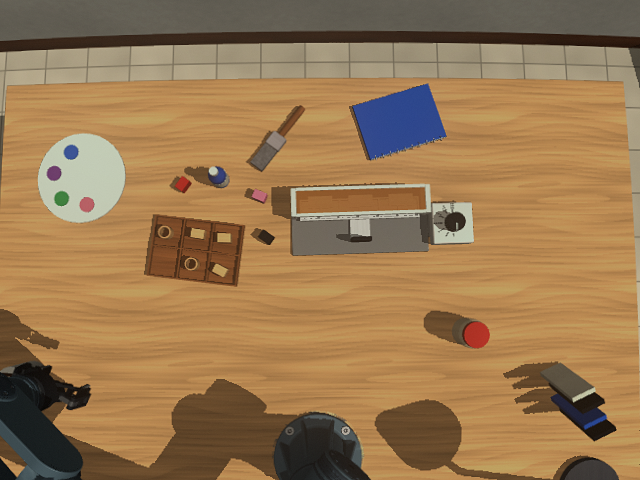

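View pics/scene0.png

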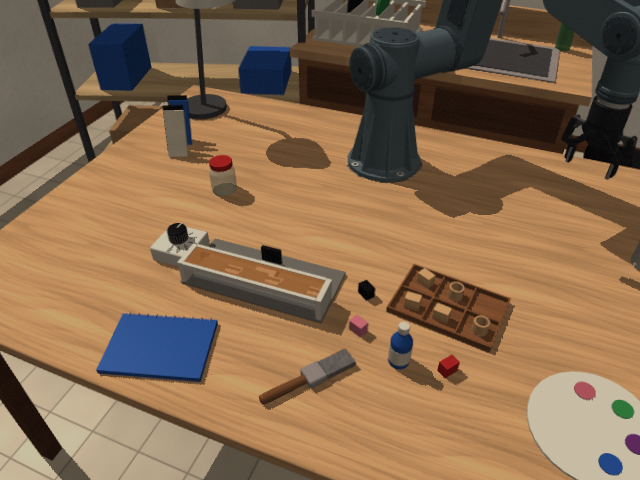

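The top view shows rings at (164,231) and (191,264) and plain blocks at (198,233), (223,238) and (219,270). Look-alikes are red (181,185), pink (258,196) and black (263,237), all outside the bin. The lamp bridge is around (360,200), the handle at (360,235) and the timer at (452,222). The jar is at (475,334) and the paint bottle at (218,177). I choose the five plain-wood pieces in the bin, and next I'll measure them and check a close crop.

```bash
cat > h.py <<'E'
import cv2,numpy as np
from bench import ctrl
def cam(n="top"): return ctrl.camera(n)
def cast(c,uv,z):
    uv=np.asarray(uv,float).reshape(-1,1,2)
    d=cv2.undistortPoints(uv,c["K"],np.asarray(c["distortion"])).reshape(-1,2)
    d=np.c_[d,np.ones(len(d))]@c["pose"][:3,:3].T; o=c["pose"][:3,3]
    return o+d*((z-o[2])/d[:,2])[:,None]
def cloud(c):
    h,w=c["range_z"].shape; u,v=np.meshgrid(np.arange(w),np.arange(h))
    d=cv2.undistortPoints(np.stack([u,v],-1).reshape(-1,1,2).astype(float),c["K"],np.asarray(c["distortion"])).reshape(-1,2)
    P=np.c_[d,np.ones(len(d))]*c["range_z"].reshape(-1,1)
    return (P@c["pose"][:3,:3].T+c["pose"][:3,3]).reshape(h,w,3)
def comps(c,m,z,amin=30):
    out=[]
    for k in cv2.findContours(m.astype(np.uint8),cv2.RETR_EXTERNAL,cv2.CHAIN_APPROX_NONE)[0]:
        if len(k)<8 or cv2.contourArea(k)<amin: continue
        p=cast(c,k,z)[:,:2]*1000
        (x,y),s,a=cv2.minAreaRect(p.astype(np.float32)); M=cv2.moments(k)
        out.append((k.reshape(-1,2).mean(0).round().tolist(),(round(x,1),round(y,1)),(round(s[0],1),round(s[1],1)),round(a,1)))
    return out
def pieces(c):
    P=cloud(c); hsv=cv2.cvtColor(c["color"],cv2.COLOR_RGB2HSV)
    z=P[...,2]; m=(z>.026)&(z<.048)&(P[...,0]>.3)&(P[...,0]<.75)&(P[...,1]>-.4)&(P[...,1]<.5)
    return m,P,hsv
E
python3 - <<'E'
from h import *
c=dict(np.load("/tmp/top0.npz")); m,P,hsv=pieces(c)
for r in comps(c,m,.034): print(r, )
print("high"); z=P[...,2]
for lo,hi,zz in((.058,.07,.067),(.07,.085,.074),(.044,.058,.055),(.035,.045,.048)):
    mm=(z>lo)&(z<hi)&(P[...,0]>.3)&(P[...,0]<.75)&(abs(P[...,1])<.45)
    print(zz,*comps(c,mm,zz,15),sep="\n ")
bgr=c["color"][:,:,::-1]
a=cv2.resize(bgr[205:295,135:285],None,fx=4,fy=4,interpolation=cv2.INTER_CUBIC); b=cv2.resize(bgr[175:265,280:480],None,fx=3,fy=3,interpolation=cv2.INTER_CUBIC)
o=np.zeros((600,620,3),np.uint8); o[:360,:600]=a; o[360:600,:600]=b[:240]
cv2.imwrite("pics/crop0.png",o)
E
```

```text
([219.0, 270.0], (474.3, 240.6), (33.9, 23.5), 63.4)
([191.0, 263.0], (489.9, 314.6), (32.8, 33.0), 0.5)
([224.0, 238.0], (554.9, 230.3), (30.6, 22.8), 89.6)
([265.0, 236.0], (556.8, 126.0), (34.6, 23.6), 54.2)
([197.0, 233.0], (566.5, 297.9), (35.8, 24.0), 81.5)
([164.0, 232.0], (571.3, 383.3), (33.3, 30.8), 0.9)
([452.0, 223.0], (589.3, -344.7), (106.1, 106.9), 1.4)
([259.0, 195.0], (662.4, 143.6), (34.2, 24.0), 63.8)
([182.0, 184.0], (695.0, 339.8), (26.2, 33.6), 53.0)
high
0.067
 ([461.0, 328.0], (327.5, -354.5), (18.2, 53.4), 64.5)
 ([359.0, 200.0], (642.4, -111.4), (74.0, 345.6), 1.6)
0.074
 ([465.0, 327.0], (329.7, -360.9), (23.3, 58.2), 54.0)
 ([456.0, 221.0], (589.3, -343.2), (44.9, 46.1), 43.8)
 ([217.0, 175.0], (707.1, 241.8), (37.4, 40.2), 45.4)
0.055
 ([361.0, 238.0], (549.4, -112.1), (49.5, 9.9), 89.7)
0.048
 ([219.0, 270.0], (473.8, 239.2), (31.3, 22.1), 63.5)
 ([224.0, 238.0], (553.6, 229.0), (27.6, 22.5), 89.6)
 ([197.0, 233.0], (564.9, 296.2), (32.7, 22.1), 79.3)
 ([452.0, 222.0], (588.1, -341.7), (103.8, 103.7), 1.4)
```

View pics/crop0.png

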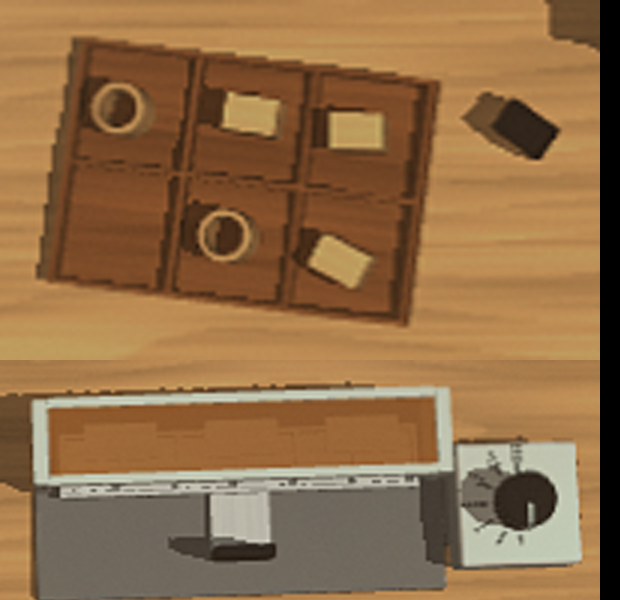

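The crop confirms two rings and three plain blocks in the bin, with the empty compartment bottom left. The black look-alike sits outside at crop (510,125). The lamp is yawed about 1.5°, and the collar pointer is at about 0, crop (530,515). Pod, collar and handle positions agree with the given sizes. Next I'll plan the tray pull.

```bash
cat >> h.py <<'E'
from scipy.spatial.transform import Rotation as Ro
def state():
    o=ctrl.get_obs(); w,x,y,z=o["eef_rot"]; R=Ro.from_quat([x,y,z,w]).as_matrix()
    return np.array(o["eef_pos"])*1000, np.degrees(np.arctan2(R[1,1],R[0,1])), o
def plan(*wps,start=None):
    """wps: (x,y,z mm, yaw deg of tool y). Prints row and count from each to next."""
    p,a,o=state()
    if start: p,a=np.array(start[:3],float),start[3]
    for w in wps:
        q=np.array(w[:3],float); da=(w[3]-a+90)%180-90 if len(w)<5 else w[3]-a
        n=max(1,int(np.ceil(max(abs(q-p)[:2].max(),abs(q-p)[2])/195)),int(np.ceil(abs(np.radians(da))/1.45)))
        for i in range(n):
            d=(q-p)/n; t=np.radians(a); ty=np.array([np.cos(t),np.sin(t)]); tx=np.array([-ty[1],ty[0]])  # set below
            tx=np.array([-np.sin(t),np.cos(t)])  # x = y cross z, z down
            s=[d[:2]@tx,d[:2]@ty,-d[2]]; 
            if max(map(abs,s))>200: print("TOO FAR")
            r=[round(v/200,3) for v in s]+[round(-np.radians(da/n)/1.5,3)]
            print(r,"x",int(np.ceil(max(np.linalg.norm(d)/62.5,abs(da/n)/10.7)))+1)
            p=p+d; a+=da/n
    return
E
python3 - <<'E'
from h import *
p,a,o=state(); w,x,y,z=o["eef_rot"]; print(p,a,Ro.from_quat([x,y,z,w]).as_matrix().round(2).tolist())
c=dict(np.load("/tmp/top0.npz")); print(np.median(cloud(c)[300:340,200:400,2]))
plan((549,-112,180,1.5),(549,-112,100,1.5),(549,-112,38,1.5))
E
```

```text
[238.74088298 522.515167   206.58255298] 65.43077880550152 [[-0.91, 0.42, -0.0], [0.42, 0.91, -0.0], [0.0, -0.0, -1.0]]
0.0013207378013786464
[np.float64(-0.682), np.float64(-0.56), np.float64(0.033), np.float64(0.186)] x 4
[np.float64(-0.608), np.float64(-0.263), np.float64(0.025), np.float64(0.186)] x 4
[np.float64(-0.492), np.float64(-0.064), np.float64(0.019), np.float64(0.186)] x 3
[np.float64(-0.368), np.float64(0.056), np.float64(0.014), np.float64(0.186)] x 3
[np.float64(-0.508), np.float64(0.232), np.float64(0.221), np.float64(-0.0)] x 3
[np.float64(-0.254), np.float64(0.116), np.float64(0.111), np.float64(-0.0)] x 2
[np.float64(-0.254), np.float64(0.116), np.float64(0.421), np.float64(-0.0)] x 3
```

```bash
python3 - <<'E'
s=open('h.py').read()
s=s.replace("        for i in range(n):\n            d=(q-p)/n; ","        d=(q-p)/n\n        for i in range(n):\n            ").replace("; tx=np.array([-ty[1],ty[0]])  # set below","").replace("round(v/200,3)","round(float(v)/200,3)").replace("[round(-np.radians(da/n)/1.5,3)]","[round(float(-np.radians(da/n)/1.5),3)]")
open('h.py','w').write(s)
E
python3 - <<'E'
from h import *
plan((549,-112,180,1.5),(549,-112,100,1.5),(549,-112,38,1.5))
E
```

```text
[-0.682, -0.56, 0.033, 0.186] x 4
[-0.81, -0.351, 0.033, 0.186] x 4
[-0.876, -0.114, 0.033, 0.186] x 4
[-0.873, 0.132, 0.033, 0.186] x 4
[-0.0, -0.0, 0.4, -0.0] x 3
[0.0, 0.0, 0.31, -0.0] x 2
```

```bash
python3 -m handwheel '[[[-0.682,-0.56,0.033,0.186],[-0.682,-0.56,0.033,0.186],[-0.682,-0.56,0.033,0.186],[-0.682,-0.56,0.033,0.186]]]' 45
python3 -m handwheel '[[[-0.81,-0.351,0.033,0.186],[-0.81,-0.351,0.033,0.186],[-0.81,-0.351,0.033,0.186],[-0.81,-0.351,0.033,0.186]]]'
python3 -m handwheel '[[[-0.876,-0.114,0.033,0.186],[-0.876,-0.114,0.033,0.186],[-0.876,-0.114,0.033,0.186],[-0.876,-0.114,0.033,0.186]]]'
python3 -m handwheel '[[[-0.873,0.132,0.033,0.186],[-0.873,0.132,0.033,0.186],[-0.873,0.132,0.033,0.186],[-0.873,0.132,0.033,0.186],[-0.873,0.132,0.033,0.186],[-0.873,0.132,0.033,0.186]]]'
python3 - <<'E'
from h import *
plan((549,-112,100,1.5),(549,-112,38,1.5)); print(state()[:2])
E
```

```text
time_s: 0.6
eef_pos: [0.3176, 0.3617, 0.2003]
eef_rot: [-0.0, 0.349, 0.937, -0.001]
wrist_force: [0.5, 0.8, -0.9]
opening: 0.526
grasp_force: 0.0
time_s: 1.1
eef_pos: [0.3951, 0.2039, 0.1941]
eef_rot: [0.0, 0.476, 0.88, -0.0]
wrist_force: [-0.3, -0.2, 0.4]
opening: 0.527
grasp_force: 0.0
time_s: 1.6
eef_pos: [0.4727, 0.0459, 0.1874]
eef_rot: [-0.0, 0.593, 0.805, 0.0]
wrist_force: [-0.4, 0.8, 1.2]
opening: 0.523
grasp_force: 0.0
time_s: 2.35
eef_pos: [0.5489, -0.1093, 0.181]
eef_rot: [-0.0, 0.697, 0.717, 0.0]
wrist_force: [0.7, 0.8, -0.9]
opening: 0.526
grasp_force: 0.0
[-0.014, 0.0, 0.405, 0.002] x 3
[0.0, 0.0, 0.31, -0.0] x 2
(array([ 548.88778558, -109.27863664,  180.96662618]), np.float64(1.6335347927960198))
```

```bash
python3 -m handwheel '[[[-0.014,0,0.4,0],[-0.014,0,0.4,0],[-0.014,0,0.55,0],[-0.014,0,0.65,0],[-0.014,0,0.71,0],[-0.014,0,0.71,0]]]' 45
python3 -m handwheel '[[[0,0,0,0],[0,0,0,0],[0,0,0,0],[0,0,0,0],[0,0,0,0]]]' 0
python3 -m handwheel '[[[0.001,-0.08,0,0],[0.002,-0.16,0,0],[0.002,-0.24,0,0],[0.002,-0.32,0,0],[0.002,-0.39,0,0],[0.002,-0.43,0,0],[0.002,-0.45,0,0],[0.002,-0.45,0,0]]]'
```

```text
time_s: 3.1
eef_pos: [0.5491, -0.1139, 0.039]
eef_rot: [-0.0, 0.698, 0.716, -0.0]
wrist_force: [1.5, 0.7, 0.2]
opening: 0.528
grasp_force: 0.0
time_s: 3.72
eef_pos: [0.5493, -0.1144, 0.0391]
eef_rot: [0.0, 0.698, 0.716, 0.0]
wrist_force: [0.6, -0.5, 0.8]
opening: 0.0
grasp_force: 0.0
time_s: 4.72
eef_pos: [0.4594, -0.1165, 0.0391]
eef_rot: [0.0, 0.698, 0.716, 0.0]
wrist_force: [-0.4, -0.8, 0.5]
opening: -0.0
grasp_force: 0.0
```

```bash
python3 - <<'E'
from h import *
c=cam("scene"); cv2.imwrite("pics/s1.png",cv2.resize(c["color"][180:330,130:370,::-1],None,fx=3,fy=3))
E
```

```text
(no output)
```

View pics/s1.png

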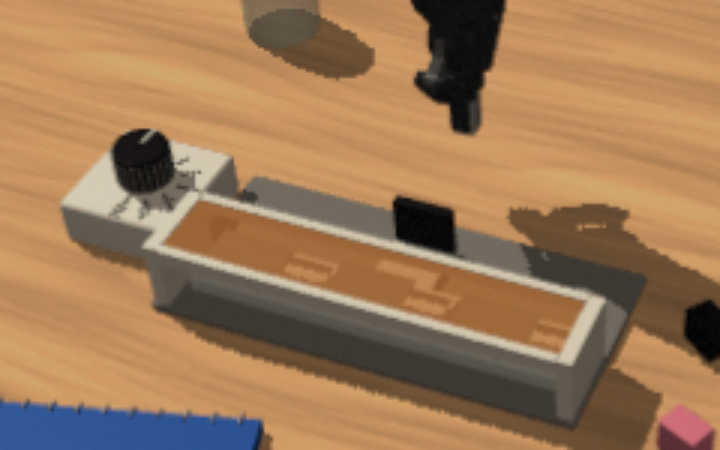

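The view shows the handle untouched at (425,225) in the crop, with the shut gripper in front of it, tip at (465,130). The grasp missed, so I'll check where the fingertips and handle really are.

```bash
python3 - <<'E'
from h import *
s=ctrl.camera("scene"); uv=[[130+465/3,180+132/3],[130+398/3,180+197/3],[130+457/3,180+207/3]]
for z in(.03,.055,.08,.1): print(z,cast(s,uv,z).round(3).tolist())
c=cam("top"); P=cloud(c); z=P[...,2]
m=(z>.04)&(z<.3)&(P[...,0]>.35)&(P[...,0]<.6)&(P[...,1]<0)&(P[...,1]>-.25)
for lo,hi in((.04,.062),(.062,.1),(.1,.14),(.14,.2)):
    mm=m&(z>lo)&(z<hi); print(lo,mm.sum(), P[mm].mean(0).round(3),P[mm].min(0).round(3),P[mm].max(0).round(3))
Ps=cloud(s); ys=Ps[215:226,278:292]; print(ys[::3,::3].round(3).tolist())
print(state())
E
```

```text
0.03 [[0.428, -0.134, 0.03], [0.524, -0.149, 0.03], [0.518, -0.1, 0.03]]
0.055 [[0.456, -0.12, 0.055], [0.549, -0.134, 0.055], [0.543, -0.086, 0.055]]
0.08 [[0.484, -0.106, 0.08], [0.574, -0.12, 0.08], [0.568, -0.073, 0.08]]
0.1 [[0.506, -0.094, 0.1], [0.595, -0.108, 0.1], [0.588, -0.063, 0.1]]
0.04 26 [ 0.549 -0.095  0.054] [ 0.544 -0.104  0.043] [ 0.552 -0.088  0.061]<stdin>:7: RuntimeWarning: Mean of empty slice.
  ret = um.true_divide(
Traceback (most recent call last):
ValueError: zero-size array to reduction operation minimum which has no identity
```

```bash
python3 - <<'E'
from h import *
np.set_printoptions(suppress=True,linewidth=200)
s=ctrl.camera("scene"); P=cloud(s)
for v in range(200,228,2): print(v,[P[v,u].round(3).tolist() for u in (280,284,288)])
c=cam("top"); T=cloud(c)
m=(T[...,2]>.03)&(T[...,0]>.38)&(T[...,0]<.53)&(abs(T[...,1]+.116)<.08); print(m.sum(),T[m].min(0),T[m].max(0))
p,a,o=state(); print(p,o["q"],o["opening"])
E
```

```text
200 [[0.499, -0.107, 0.16], [0.484, -0.105, 0.151], [0.477, -0.098, 0.148]]
202 [[0.489, -0.113, 0.146], [0.484, -0.105, 0.145], [0.474, -0.1, 0.14]]
204 [[0.476, -0.12, 0.13], [0.478, -0.108, 0.134], [0.473, -0.1, 0.133]]
206 [[0.504, -0.105, 0.148], [0.475, -0.11, 0.126], [0.475, -0.1, 0.129]]
208 [[0.511, -0.103, 0.147], [0.468, -0.114, 0.114], [0.465, -0.105, 0.115]]
210 [[0.507, -0.105, 0.138], [0.486, -0.105, 0.123], [0.465, -0.105, 0.109]]
212 [[0.51, -0.103, 0.135], [0.49, -0.104, 0.121], [0.468, -0.104, 0.105]]
214 [[0.493, -0.113, 0.115], [0.486, -0.106, 0.112], [0.468, -0.104, 0.099]]
216 [[0.473, -0.123, 0.091], [0.49, -0.104, 0.109], [0.468, -0.105, 0.093]]
218 [[0.471, -0.125, 0.084], [0.475, -0.112, 0.09], [0.466, -0.106, 0.085]]
220 [[0.466, -0.128, 0.073], [0.477, -0.111, 0.085], [0.468, -0.105, 0.08]]
222 [[0.463, -0.13, 0.064], [0.476, -0.112, 0.078], [0.466, -0.106, 0.073]]
224 [[0.399, -0.164, -0.001], [0.468, -0.116, 0.065], [0.466, -0.107, 0.066]]
226 [[0.409, -0.158, 0.002], [0.401, -0.151, -0.002], [0.401, -0.139, 0.002]]
4248 [ 0.38004162 -0.18818932  0.12809329] [ 0.5261017  -0.03601675  0.506939  ]
[ 459.57638826 -116.39973996   39.01207378] [-0.49918012  0.19163817  1.98099657  0.00002057  0.96877884 -0.52535044] 0.00426832877442269
```

The range data put the fingertips at z≈0.063 where the state implies 0.031, while x and y agree and the table and handle heights check out. So real tips are about 32 mm higher than the reported TCP implies, and I'll go lower, checking against the camera.

```bash
python3 -m handwheel '[[[-0.01,0,-0.2,0],[-0.02,0.3,-0.2,0],[-0.02,0.45,-0.2,0],[-0.02,0.45,-0.2,0],[-0.02,0.45,-0.2,0]]]' 45
python3 - <<'E'
from h import *
np.set_printoptions(suppress=True,linewidth=200)
p,a,o=state(); print(p,a,o["opening"])
s=ctrl.camera("scene"); P=cloud(s); m=(abs(P[...,0]-p[0]/1000)<.06)&(abs(P[...,1]-p[1]/1000)<.02)&(P[...,2]>.07)&(P[...,2]<.16)
print(np.sort(P[m][:,2])[:12], P[m][np.argsort(P[m][:,2])[:6]]); cv2.imwrite("pics/s2.png",cv2.resize(s["color"][160:310,150:390,::-1],None,fx=3,fy=3))
E
```

```text
time_s: 5.6
eef_pos: [0.5483, -0.1176, 0.0782]
eef_rot: [-0.001, 0.698, 0.716, -0.0]
wrist_force: [-0.5, 0.1, -0.7]
opening: 0.527
grasp_force: 0.0
[ 548.27622479 -117.59020665   78.23677499] 1.5112814179166265 0.5265522680620636
[0.10167118 0.10175648 0.10309677 0.10354527 0.10388006 0.10446139 0.1054717  0.10555035 0.10574443 0.10574883 0.10588732 0.10594547] [[ 0.57490567 -0.12443737  0.10167118]
 [ 0.52300449 -0.1300002   0.10175648]
 [ 0.52347448 -0.11680804  0.10309677]
 [ 0.57742425 -0.11548503  0.10354527]
 [ 0.5260635  -0.12062622  0.10388006]
 [ 0.57752987 -0.11286115  0.10446139]]
```

View pics/s2.png

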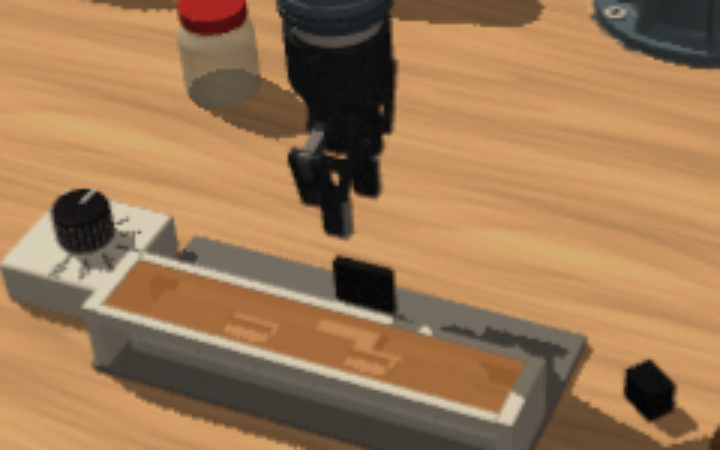

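The crop shows the open gripper straight over the handle, tips at (340,235) and handle at (365,283), with tips measured at z≈0.103 for a reported 0.078. The offset is confirmed, so I descend 68 mm.

```bash
python3 -m handwheel '[[[0.02,0,0.12,0],[0.02,0,0.22,0],[0.02,0,0.29,0],[0.02,0,0.34,0],[0.02,0,0.34,0]]]' 45
python3 -m handwheel '[[[0,0,0,0],[0,0,0,0],[0,0,0,0],[0,0,0,0],[0,0,0,0]]]' 0
```

```text
time_s: 6.28
eef_pos: [0.5486, -0.1139, 0.0104]
eef_rot: [-0.001, 0.698, 0.716, -0.0]
wrist_force: [-1.1, -0.8, 0.3]
opening: 0.53
grasp_force: 0.0
time_s: 6.9
eef_pos: [0.5498, -0.1143, 0.0119]
eef_rot: [0.001, 0.698, 0.716, 0.0]
wrist_force: [-1.9, 0.7, 5.3]
opening: 0.106
grasp_force: 60.0
```

Handle gripped, opening 0.106 ≈ 9–10 mm as expected. Now I pull.

```bash
python3 -m handwheel '[[[0.001,-0.08,0,0],[0.002,-0.16,0,0],[0.002,-0.24,0,0],[0.002,-0.32,0,0],[0.002,-0.38,0,0],[0.002,-0.42,0,0],[0.002,-0.44,0,0],[0.002,-0.445,0,0],[0.002,-0.445,0,0]]]'
```

```text
time_s: 8.02
eef_pos: [0.4743, -0.1165, 0.0122]
eef_rot: [0.012, 0.699, 0.715, 0.009]
wrist_force: [63.0, 10.8, -50.5]
opening: 0.103
grasp_force: 59.3
```

Motion stopped after 75.5 mm. The handle had started 93 mm ahead of the bridge centre rather than 80, so the tray was already about 13 mm out and this is its stop. I relieve the force and release.

```bash
python3 -m handwheel '[[[0,0.04,0,0],[0,0.065,0,0],[0,0.065,0,0]]]'
python3 -m handwheel '[[[0,0,0,0],[0,0,0,0],[0,0,0,0]]]' 45
python3 -m handwheel '[[[0,0,-0.3,0],[0,0,-0.6,0],[0,0,-0.8,0],[0,0,-0.8,0]]]'
python3 - <<'E'
from h import *
p,a,o=state(); print(p,a)
c=cam(); m,P,hsv=pieces(c); np.savez("/tmp/top1.npz",**c)
for r in comps(c,m,.034): print(r)
z=P[...,2]; mm=(z>.044)&(z<.062)&(P[...,0]<.5)&(P[...,0]>.4)&(abs(P[...,1]+.11)<.06); print(comps(c,mm,.055,5))
s=ctrl.camera("scene"); cv2.imwrite("pics/s3.png",cv2.resize(s["color"][160:310,150:390,::-1],None,fx=3,fy=3))
E
```

```text
time_s: 8.4
eef_pos: [0.4747, -0.1163, 0.0119]
eef_rot: [0.001, 0.698, 0.716, 0.0]
wrist_force: [1.7, 0.3, 6.4]
opening: 0.099
grasp_force: 65.2
time_s: 8.78
eef_pos: [0.4727, -0.1153, 0.0106]
eef_rot: [-0.001, 0.698, 0.716, -0.0]
wrist_force: [-0.7, -0.0, -0.2]
opening: 0.523
grasp_force: 0.0
time_s: 9.28
eef_pos: [0.4755, -0.1167, 0.1747]
eef_rot: [0.004, 0.698, 0.716, 0.001]
wrist_force: [-0.3, -0.5, 0.3]
opening: 0.524
grasp_force: 0.0
[ 475.47357733 -116.73544031  174.69315595] 1.4915415669256729
([458.0, 326.0], (328.6, -356.0), (19.1, 56.1), 61.9)
([220.0, 270.0], (474.3, 240.6), (33.9, 23.5), 63.4)
([191.0, 264.0], (489.7, 314.0), (32.8, 34.5), 18.1)
([224.0, 238.0], (554.9, 230.4), (30.6, 22.8), 89.6)
([265.0, 236.0], (556.9, 126.2), (34.0, 23.6), 54.2)
([197.0, 233.0], (566.3, 297.8), (36.1, 24.3), 81.5)
([164.0, 232.0], (571.3, 381.9), (33.6, 33.1), 89.6)
([452.0, 223.0], (589.3, -344.6), (106.1, 107.0), 1.4)
([258.0, 195.0], (662.5, 143.5), (34.6, 24.5), 68.9)
([182.0, 183.0], (694.8, 339.8), (24.7, 33.9), 49.8)
[]
```

View pics/s3.png

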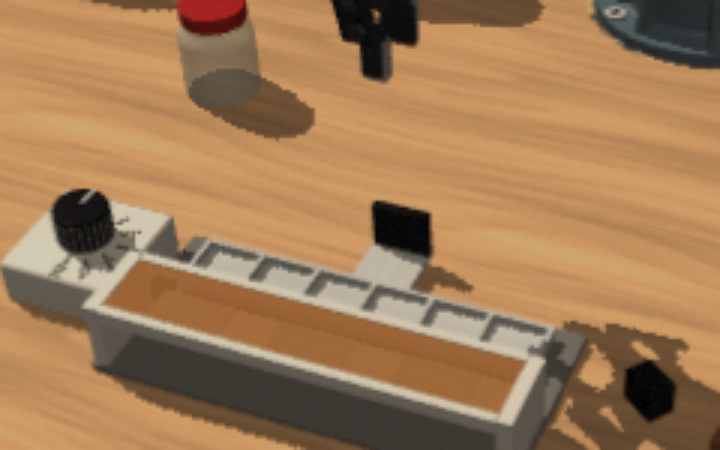

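The tray is fully out, with six slots visible in a row around crop (230–520, 255–330) and the handle at (400,225). Next I go above the first ring and measure the slots with the arm clear of them.

```bash
python3 - <<'E'
from h import *
plan((571,382,120,0),(571,382,-2,0))
E
```

```text
[0.824, 0.185, 0.084, 0.006] x 4
[0.826, 0.178, 0.084, 0.006] x 4
[0.828, 0.171, 0.084, 0.006] x 4
[0.0, 0.0, 0.61, -0.0] x 3
```

```bash
python3 -m handwheel '[[[0.82,0.185,0.08,0.006],[0.82,0.185,0.08,0.006],[0.82,0.185,0.08,0.006],[0.82,0.185,0.08,0.006]]]' 50
python3 -m handwheel '[[[0.83,0.178,0.085,0.006],[0.83,0.178,0.085,0.006],[0.83,0.178,0.085,0.006],[0.83,0.178,0.085,0.006]]]'
python3 -m handwheel '[[[0.83,0.171,0.085,0.006],[0.83,0.171,0.085,0.006],[0.83,0.171,0.085,0.006],[0.83,0.171,0.085,0.006],[0.83,0.171,0.085,0.006],[0.83,0.171,0.085,0.006]]]'
python3 - <<'E'
from h import *
c=cam(); m,P,hsv=pieces(c); np.savez("/tmp/top2.npz",**c); print(state()[:2])
z=P[...,2]
mm=(z>.03)&(z<.085)&(P[...,0]<.5)&(P[...,0]>.4)&(abs(P[...,1]+.11)<.06); print(comps(c,mm,.055,5))
cv2.imwrite("pics/t2.png",cv2.resize(c["color"][180:270,280:440,::-1],None,fx=5,fy=5,interpolation=cv2.INTER_CUBIC))
plan((571,382,-2,0))
E
```

```text
time_s: 9.88
eef_pos: [0.5041, 0.0522, 0.1522]
eef_rot: [-0.002, 0.7, 0.715, -0.001]
wrist_force: [-0.6, -0.5, -0.0]
opening: 0.591
grasp_force: 0.0
time_s: 10.38
eef_pos: [0.5376, 0.2173, 0.1357]
eef_rot: [-0.001, 0.703, 0.711, -0.001]
wrist_force: [-1.1, 0.0, -0.9]
opening: 0.587
grasp_force: 0.0
time_s: 11.12
eef_pos: [0.5719, 0.3801, 0.1208]
eef_rot: [0.0, 0.708, 0.706, -0.0]
wrist_force: [0.0, 0.1, 0.5]
opening: 0.582
grasp_force: 0.0
(array([572.00710254, 380.3299635 , 121.13031285]), np.float64(-0.1713940442887722))
[([362.0, 268.0], (475.3, -113.6), (49.3, 9.8), 89.6)]
[0.008, -0.005, 0.616, -0.002] x 3
```

View pics/t2.png

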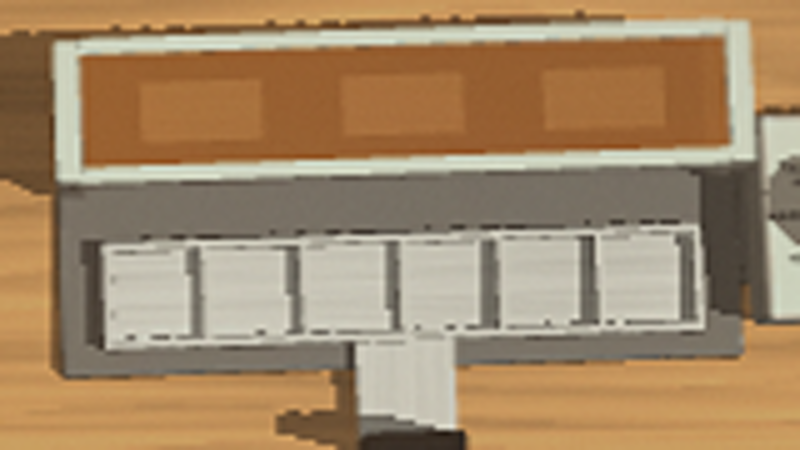

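The picture shows the six slots in one row; the tray's outer corners are at crop (103,243), (697,225), (705,330) and (106,349), with the handle at (412,440). I grasp the first ring and compute the slot centres both ways.

```bash
python3 -m handwheel '[[[0.008,-0.005,0.25,0],[0.008,-0.005,0.45,0],[0.008,-0.005,0.56,0],[0.008,-0.005,0.615,0],[0.008,-0.005,0.615,0]]]'
python3 -m handwheel '[[[0,0,0,0],[0,0,0,0],[0,0,0,0],[0,0,0,0],[0,0,0,0]]]' 0
python3 -m handwheel '[[[0,0,-0.1,0],[0,0,-0.3,0],[0,0,-0.55,0],[0,0,-0.55,0]]]'
python3 - <<'E'
from h import *
c=dict(np.load("/tmp/top2.npz"))
k=np.array([[103,243],[697,225],[705,330],[106,349]])/5+[280,180]
q=cast(c,k,.021)*1000; print(q.round(1).tolist(), q.mean(0).round(1), np.linalg.norm(q[0]-q[1]),np.linalg.norm(q[0]-q[3]))
yaw=np.radians(1.5); ex=np.array([np.cos(yaw),np.sin(yaw)]);ey=np.array([-ex[1],ex[0]])
h=np.array([475.3,-113.6]); 
for i in range(6): print(i,(h+80*ex+ey*(2.5-i)*50).round(1), (q.mean(0)[:2]+ey*(2.5-i)*50).round(1))
E
```

```text
time_s: 11.8
eef_pos: [0.571, 0.3836, -0.0017]
eef_rot: [0.0, 0.708, 0.707, 0.0]
wrist_force: [-0.6, 0.0, -0.3]
opening: 0.584
grasp_force: 0.0
time_s: 12.42
eef_pos: [0.5723, 0.3845, 0.0003]
eef_rot: [0.001, 0.707, 0.707, 0.002]
wrist_force: [0.1, -0.2, 6.3]
opening: 0.362
grasp_force: 59.7
time_s: 12.92
eef_pos: [0.5743, 0.3856, 0.1155]
eef_rot: [0.002, 0.707, 0.707, 0.005]
wrist_force: [0.0, 0.2, -0.2]
opening: 0.355
grasp_force: 59.5
[[577.6, 37.8, 21.0], [585.0, -265.0, 21.0], [531.3, -267.9, 21.0], [523.6, 36.5, 21.0]] [ 554.3 -114.6   21. ] 302.846929014344 53.98928798666518
0 [552.   13.5] [551.1  10.3]
1 [553.3 -36.5] [552.4 -39.7]
2 [554.6 -86.5] [553.7 -89.7]
3 [ 555.9 -136.5] [ 555.  -139.6]
4 [ 557.2 -186.5] [ 556.3 -189.6]
5 [ 558.5 -236.5] [ 557.6 -239.6]
```

The ring is held and lifted (opening 0.355). The tray outline of 303×54 mm matches 304×54. I use slot centres averaged over both methods and place in slot0.

```bash
python3 - <<'E'
from h import *
plan((551.5,12,100,1.5),(551.5,12,11,1.5))
E
```

```text
[-0.934, -0.056, 0.039, -0.009] x 4
[-0.933, -0.069, 0.039, -0.009] x 4
[0.0, 0.0, 0.445, -0.0] x 3
```

```bash
python3 -m handwheel '[[[-0.25,-0.015,0,0],[-0.55,-0.03,0.02,0],[-0.8,-0.05,0.04,-0.009],[-0.935,-0.055,0.04,-0.009],[-0.935,-0.055,0.04,-0.009]]]'
python3 -m handwheel '[[[-0.25,-0.02,0,0],[-0.55,-0.04,0.02,0],[-0.8,-0.06,0.04,-0.009],[-0.935,-0.07,0.04,-0.009],[-0.935,-0.07,0.04,-0.009],[-0.935,-0.07,0.04,-0.009],[-0.935,-0.07,0.04,-0.009]]]'
python3 - <<'E'
from h import *
plan((551.5,12,11,1.5)); print(state()[:2])
E
```

```text
time_s: 13.55
eef_pos: [0.5591, 0.1949, 0.0999]
eef_rot: [-0.0, 0.704, 0.71, -0.0]
wrist_force: [0.4, 0.5, -0.3]
opening: 0.36
grasp_force: 59.5
time_s: 14.42
eef_pos: [0.5478, 0.0111, 0.092]
eef_rot: [-0.0, 0.697, 0.717, 0.0]
wrist_force: [0.3, 0.1, -0.7]
opening: 0.362
grasp_force: 59.5
[0.004, 0.018, 0.405, 0.001] x 3
(array([547.84157431,  11.0985153 ,  92.01029441]), np.float64(1.5945702121642917))
```

```bash
python3 -m handwheel '[[[0.004,0.018,0.2,0],[0.004,0.018,0.33,0],[0.004,0.018,0.38,0],[0.004,0.018,0.405,0],[0.004,0.018,0.405,0],[0.004,0.018,0.405,0]]]'
python3 -m handwheel '[[[0,0,0,0],[0,0,0,0],[0,0,0,0]]]' 50
python3 -m handwheel '[[[0,0,-0.1,0],[0,0,-0.3,0],[0,0,-0.5,0],[0,0,-0.5,0]]]'
python3 - <<'E'
from h import *
plan((490,314,100,0))
E
```

```text
time_s: 15.18
eef_pos: [0.5523, 0.0104, 0.012]
eef_rot: [0.001, 0.698, 0.716, 0.001]
wrist_force: [0.7, -0.7, 1.0]
opening: 0.362
grasp_force: 59.6
time_s: 15.55
eef_pos: [0.5515, 0.0104, 0.0112]
eef_rot: [0.0, 0.698, 0.716, 0.0]
wrist_force: [-0.2, -0.2, -0.3]
opening: 0.583
grasp_force: 0.0
time_s: 16.05
eef_pos: [0.5543, 0.01, 0.1149]
eef_rot: [0.003, 0.698, 0.716, 0.002]
wrist_force: [0.5, 1.5, -0.3]
opening: 0.585
grasp_force: 0.0
[0.764, -0.141, 0.037, 0.009] x 4
[0.762, -0.151, 0.037, 0.009] x 4
```

```bash
python3 -m handwheel '[[[0.25,-0.05,0,0],[0.5,-0.1,0.02,0],[0.76,-0.14,0.035,0.009],[0.76,-0.14,0.035,0.009]]]'
python3 -m handwheel '[[[0.25,-0.05,0,0],[0.5,-0.1,0.02,0],[0.76,-0.15,0.035,0.009],[0.76,-0.15,0.035,0.009],[0.76,-0.15,0.035,0.009],[0.76,-0.15,0.035,0.009]]]'
cat >> h.py <<'E'
def survey():
    c=cam(); P=cloud(c); z=P[...,2]
    b=(P[...,0]>.4)&(P[...,0]<.72)&(P[...,1]>.16)&(P[...,1]<.5)
    print("bin"); [print(r) for r in comps(c,b&(z>.024)&(z<.048),.034,15)]
    t=(P[...,0]>.5)&(P[...,0]<.6)&(P[...,1]>-.28)&(P[...,1]<.05)
    print("tray"); [print(r) for r in comps(c,t&(z>.032)&(z<.06),.043,15)]
E
python3 - <<'E'
from h import *
survey(); print(state()[:2]); plan((490,314,-2,0))
E
```

```text
time_s: 16.55
eef_pos: [0.5173, 0.1647, 0.1026]
eef_rot: [-0.001, 0.701, 0.713, -0.001]
wrist_force: [0.0, 0.2, 0.1]
opening: 0.584
grasp_force: 0.0
time_s: 17.3
eef_pos: [0.4881, 0.3118, 0.0968]
eef_rot: [0.0, 0.708, 0.706, -0.0]
wrist_force: [0.1, 0.4, -0.8]
opening: 0.587
grasp_force: 0.0
bin
([219.0, 270.0], (474.3, 240.6), (33.9, 23.5), 63.4)
([191.0, 264.0], (489.7, 314.0), (32.8, 34.5), 18.1)
([224.0, 238.0], (554.9, 230.3), (30.7, 22.8), 89.6)
([197.0, 233.0], (566.5, 297.5), (36.5, 24.0), 81.5)
([182.0, 183.0], (694.7, 339.7), (25.0, 33.9), 49.8)
([223.0, 182.0], (696.8, 234.5), (19.5, 42.1), 37.7)
tray
([312.0, 238.0], (552.6, 10.1), (31.8, 31.8), 44.6)
(array([488.10771872, 311.89422546,  96.90626862]), np.float64(-0.16896245838054802))
[0.011, 0.009, 0.495, -0.002] x 3
```

```bash
python3 -m handwheel '[[[0.011,0.009,0.2,0],[0.011,0.009,0.38,0],[0.011,0.009,0.46,0],[0.011,0.009,0.495,0],[0.011,0.009,0.495,0]]]'
python3 -m handwheel '[[[0,0,0,0],[0,0,0,0],[0,0,0,0],[0,0,0,0],[0,0,0,0]]]' 0
python3 -m handwheel '[[[0,0,-0.1,0],[0,0,-0.3,0],[0,0,-0.5,0],[0,0,-0.5,0],[0,0,-0.5,0]]]'
python3 - <<'E'
from h import *
plan((552.5,-38.5,95,1.5),(552.5,-38.5,10.5,1.5)); print(state()[:2])
E
```

```text
time_s: 17.98
eef_pos: [0.49, 0.3155, -0.0014]
eef_rot: [0.0, 0.708, 0.707, 0.0]
wrist_force: [-0.2, -0.4, -0.7]
opening: 0.585
grasp_force: 0.0
time_s: 18.6
eef_pos: [0.4907, 0.3161, -0.0003]
eef_rot: [0.001, 0.707, 0.707, 0.001]
wrist_force: [-0.9, -0.6, 6.8]
opening: 0.36
grasp_force: 60.0
time_s: 19.23
eef_pos: [0.4891, 0.3155, 0.0983]
eef_rot: [0.0, 0.707, 0.707, 0.0]
wrist_force: [-0.2, -0.4, -0.7]
opening: 0.361
grasp_force: 59.5
[-0.885, 0.159, 0.008, -0.009] x 4
[-0.887, 0.147, 0.008, -0.009] x 4
[0.0, 0.0, 0.422, -0.0] x 3
(array([489.05101929, 315.48849612,  98.33957335]), np.float64(-0.05162990118666208))
```

```bash
python3 -m handwheel '[[[-0.25,0.045,0,0],[-0.55,0.1,0,0],[-0.8,0.14,0,-0.009],[-0.885,0.16,0.008,-0.009],[-0.885,0.16,0.008,-0.009]]]'
python3 -m handwheel '[[[-0.25,0.04,0,0],[-0.55,0.09,0,0],[-0.8,0.13,0,-0.009],[-0.887,0.147,0.008,-0.009],[-0.887,0.147,0.008,-0.009],[-0.887,0.147,0.008,-0.009]]]'
python3 - <<'E'
from h import *
plan((552.5,-38.5,10.5,1.5)); print(state()[:2])
E
```

```text
time_s: 19.85
eef_pos: [0.5205, 0.1379, 0.0953]
eef_rot: [-0.001, 0.704, 0.711, -0.001]
wrist_force: [-0.1, -0.4, -0.1]
opening: 0.357
grasp_force: 59.5
time_s: 20.6
eef_pos: [0.5522, -0.0364, 0.0943]
eef_rot: [-0.001, 0.697, 0.717, -0.0]
wrist_force: [1.2, 0.2, 0.2]
opening: 0.358
grasp_force: 59.5
[-0.011, 0.001, 0.419, 0.001] x 3
(array([552.24044597, -36.36693444,  94.34206045]), np.float64(1.5872858716615676))
```

```bash
python3 -m handwheel '[[[-0.004,0.001,0.2,0],[-0.004,0.001,0.34,0],[-0.004,0.001,0.39,0],[-0.004,0.001,0.42,0],[-0.004,0.001,0.42,0],[-0.004,0.001,0.42,0]]]'
python3 -m handwheel '[[[0,0,0,0],[0,0,0,0],[0,0,0,0]]]' 50
python3 -m handwheel '[[[0,0,-0.1,0],[0,0,-0.3,0],[0,0,-0.45,0],[0,0,-0.45,0],[0,0,-0.45,0]]]'
python3 - <<'E'
from h import *
plan((566.5,297.5,100,-8.5)); print(state()[:2])
E
```

```text
time_s: 21.35
eef_pos: [0.5539, -0.0394, 0.0119]
eef_rot: [0.001, 0.698, 0.716, 0.0]
wrist_force: [0.3, 0.5, 0.4]
opening: 0.36
grasp_force: 59.5
time_s: 21.72
eef_pos: [0.5531, -0.0394, 0.011]
eef_rot: [0.0, 0.698, 0.716, 0.0]
wrist_force: [0.8, -0.0, -0.3]
opening: 0.585
grasp_force: 0.0
time_s: 22.35
eef_pos: [0.5524, -0.0392, 0.1]
eef_rot: [-0.0, 0.698, 0.716, -0.0]
wrist_force: [-0.1, -0.0, -0.5]
opening: 0.586
grasp_force: 0.0
[0.84, 0.057, 0.0, 0.058] x 4
[0.842, -0.016, 0.0, 0.058] x 4
(array([552.39673252, -39.16018266, 100.04407083]), np.float64(1.4864972563418914))
```

```bash
python3 -m handwheel '[[[0.25,0.02,0,0],[0.5,0.04,0,0.03],[0.84,0.057,0,0.058],[0.84,0.057,0,0.058]]]' 45
python3 -m handwheel '[[[0.25,-0.004,0,0],[0.5,-0.008,0,0.03],[0.842,-0.016,0,0.058],[0.842,-0.016,0,0.058],[0.842,-0.016,0,0.058],[0.842,-0.016,0,0.058]]]'
python3 - <<'E'
from h import *
survey(); print(state()[:2]); plan((566.5,298,-2,-8.5))
E
```

```text
time_s: 22.85
eef_pos: [0.5582, 0.1326, 0.0989]
eef_rot: [-0.001, 0.727, 0.687, -0.001]
wrist_force: [-0.1, -0.4, 0.2]
opening: 0.526
grasp_force: 0.0
time_s: 23.6
eef_pos: [0.567, 0.2953, 0.1]
eef_rot: [-0.0, 0.758, 0.652, -0.001]
wrist_force: [0.2, 0.4, 1.0]
opening: 0.526
grasp_force: 0.0
bin
([219.0, 270.0], (474.3, 240.6), (33.9, 23.5), 63.4)
([224.0, 238.0], (554.9, 230.3), (30.7, 22.8), 89.6)
([198.0, 233.0], (566.2, 297.3), (37.0, 24.3), 81.5)
([183.0, 183.0], (694.9, 338.5), (25.6, 32.2), 53.7)
([223.0, 182.0], (697.3, 235.1), (17.9, 41.6), 37.7)
tray
([312.0, 238.0], (552.6, 10.1), (31.8, 31.8), 44.6)
([332.0, 237.0], (554.7, -39.7), (31.8, 31.9), 44.6)
(array([567.18302787, 295.33618662, 100.33188936]), np.float64(-8.58582158683711))
[0.013, -0.005, 0.512, -0.001] x 3
```

```bash
python3 -m handwheel '[[[0.007,-0.003,0.2,0],[0.007,-0.003,0.38,0],[0.007,-0.003,0.47,0],[0.007,-0.003,0.51,0],[0.007,-0.003,0.51,0]]]'
python3 -m handwheel '[[[0,0,0,0],[0,0,0,0],[0,0,0,0],[0,0,0,0],[0,0,0,0]]]' 0
python3 -m handwheel '[[[0,0,-0.1,0],[0,0,-0.3,0],[0,0,-0.5,0],[0,0,-0.5,0],[0,0,-0.5,0]]]'
python3 - <<'E'
from h import *
plan((555.5,-138.5,95,1.5),(555.5,-138.5,10.5,1.5)); print(state()[:2])
E
```

```text
time_s: 24.28
eef_pos: [0.5672, 0.2984, -0.0008]
eef_rot: [0.0, 0.758, 0.653, 0.0]
wrist_force: [0.4, 0.3, 0.2]
opening: 0.526
grasp_force: 0.0
time_s: 24.9
eef_pos: [0.5681, 0.2992, 0.0006]
eef_rot: [0.001, 0.757, 0.653, 0.001]
wrist_force: [-1.4, -1.0, 7.2]
opening: 0.262
grasp_force: 60.2
time_s: 25.52
eef_pos: [0.5664, 0.2987, 0.0992]
eef_rot: [0.0, 0.757, 0.653, 0.0]
wrist_force: [-0.9, 0.0, -1.2]
opening: 0.258
grasp_force: 59.4
[-0.723, 0.089, 0.007, -0.039] x 4
[-0.727, 0.047, 0.007, -0.039] x 4
[-0.729, 0.005, 0.007, -0.039] x 4
[0.0, 0.0, 0.423, -0.0] x 3
(array([566.42056603, 298.68219064,  99.20883483]), np.float64(-8.472986393923883))
```

```bash
python3 -m handwheel '[[[-0.25,0.03,0,0],[-0.5,0.06,0,-0.02],[-0.72,0.089,0,-0.039],[-0.723,0.089,0.007,-0.039]]]'
python3 -m handwheel '[[[-0.25,0.015,0,0],[-0.5,0.03,0,-0.02],[-0.72,0.047,0,-0.039],[-0.727,0.047,0.007,-0.039]]]'
python3 -m handwheel '[[[-0.25,0.002,0,0],[-0.5,0.003,0,-0.02],[-0.72,0.005,0,-0.039],[-0.729,0.005,0.007,-0.039],[-0.729,0.005,0.007,-0.039],[-0.729,0.005,0.007,-0.039]]]'
python3 - <<'E'
from h import *
plan((555.5,-138.5,10.5,1.5)); print(state()[:2])
E
```

```text
time_s: 26.02
eef_pos: [0.562, 0.1502, 0.096]
eef_rot: [-0.001, 0.739, 0.673, -0.001]
wrist_force: [-0.2, -0.2, 0.0]
opening: 0.259
grasp_force: 59.4
time_s: 26.52
eef_pos: [0.559, 0.0057, 0.0951]
eef_rot: [-0.001, 0.719, 0.695, -0.0]
wrist_force: [-0.4, -0.0, -0.1]
opening: 0.258
grasp_force: 59.4
time_s: 27.28
eef_pos: [0.5557, -0.1364, 0.0941]
eef_rot: [-0.001, 0.697, 0.717, 0.0]
wrist_force: [0.4, 0.9, 0.6]
opening: 0.258
grasp_force: 59.4
[-0.011, -0.001, 0.418, 0.002] x 3
(array([ 555.73245121, -136.37516882,   94.1269412 ]), np.float64(1.6736659055235323))
```

```bash
python3 -m handwheel '[[[-0.004,-0.002,0.2,0],[-0.004,-0.002,0.34,0],[-0.004,-0.002,0.39,0],[-0.004,-0.002,0.418,0],[-0.004,-0.002,0.418,0],[-0.004,-0.002,0.418,0]]]'
python3 -m handwheel '[[[0,0,0,0],[0,0,0,0],[0,0,0,0]]]' 45
python3 -m handwheel '[[[0,0,-0.1,0],[0,0,-0.3,0],[0,0,-0.45,0],[0,0,-0.45,0],[0,0,-0.45,0]]]'
python3 - <<'E'
from h import *
plan((555,231,100,-0.4)); print(state()[:2])
E
```

```text
time_s: 28.02
eef_pos: [0.5563, -0.1395, 0.0121]
eef_rot: [0.001, 0.697, 0.717, 0.0]
wrist_force: [-0.1, 0.2, -0.4]
opening: 0.254
grasp_force: 59.4
time_s: 28.4
eef_pos: [0.5555, -0.1393, 0.0112]
eef_rot: [0.0, 0.697, 0.717, 0.0]
wrist_force: [-0.5, 0.3, 0.3]
opening: 0.529
grasp_force: 0.0
time_s: 29.02
eef_pos: [0.5553, -0.1391, 0.1012]
eef_rot: [0.0, 0.697, 0.717, 0.0]
wrist_force: [-0.0, -0.5, -0.7]
opening: 0.528
grasp_force: 0.0
[0.925, 0.025, 0.003, 0.012] x 4
[0.925, 0.009, 0.003, 0.012] x 4
(array([ 555.26211647, -139.09153799,  101.20814764]), np.float64(1.578056145355724))
```

```bash
python3 -m handwheel '[[[0.25,0.007,0,0],[0.5,0.015,0,0],[0.8,0.02,0,0.012],[0.925,0.025,0.003,0.012],[0.925,0.025,0.003,0.012]]]' 45
python3 -m handwheel '[[[0.25,0.003,0,0],[0.5,0.005,0,0],[0.8,0.008,0,0.012],[0.925,0.009,0.003,0.012],[0.925,0.009,0.003,0.012],[0.925,0.009,0.003,0.012],[0.925,0.009,0.003,0.012]]]'
python3 - <<'E'
from h import *
survey(); print(state()[:2]); plan((555,231,-2,-0.4))
E
```

```text
time_s: 29.65
eef_pos: [0.554, 0.0479, 0.099]
eef_rot: [-0.001, 0.703, 0.712, -0.001]
wrist_force: [-0.2, -0.1, 0.7]
opening: 0.524
grasp_force: 0.0
time_s: 30.52
eef_pos: [0.5556, 0.2293, 0.0995]
eef_rot: [-0.0, 0.711, 0.703, -0.0]
wrist_force: [0.3, 0.1, -0.0]
opening: 0.528
grasp_force: 0.0
bin
([227.0, 238.0], (554.9, 222.7), (22.9, 15.2), 0.4)
([181.0, 183.0], (695.0, 340.0), (24.2, 33.9), 49.8)
([223.0, 182.0], (697.7, 235.1), (17.4, 42.1), 37.7)
tray
([371.0, 236.0], (556.6, -138.3), (35.0, 22.6), 89.6)
([312.0, 237.0], (552.6, 10.1), (31.8, 31.8), 44.6)
([332.0, 237.0], (554.7, -39.7), (31.8, 31.8), 44.5)
(array([555.62363067, 229.45000689,  99.64374342]), np.float64(-0.593057914673268))
[0.008, -0.003, 0.508, -0.002] x 3
```

```bash
python3 -m handwheel '[[[0.004,-0.002,0.2,0],[0.004,-0.002,0.38,0],[0.004,-0.002,0.47,0],[0.004,-0.002,0.508,0],[0.004,-0.002,0.508,0]]]'
python3 -m handwheel '[[[0,0,0,0],[0,0,0,0],[0,0,0,0],[0,0,0,0],[0,0,0,0]]]' 0
python3 -m handwheel '[[[0,0,-0.1,0],[0,0,-0.3,0],[0,0,-0.5,0],[0,0,-0.5,0],[0,0,-0.5,0]]]'
python3 - <<'E'
from h import *
plan((557,-188,95,1.5),(557,-188,10.5,1.5)); print(state()[:2])
E
```

```text
time_s: 31.2
eef_pos: [0.5556, 0.2316, -0.0013]
eef_rot: [0.0, 0.71, 0.704, 0.0]
wrist_force: [-0.5, 0.1, -0.1]
opening: 0.525
grasp_force: 0.0
time_s: 31.82
eef_pos: [0.5564, 0.232, -0.0001]
eef_rot: [0.001, 0.71, 0.704, 0.001]
wrist_force: [0.5, -0.9, 6.0]
opening: 0.26
grasp_force: 60.1
time_s: 32.45
eef_pos: [0.5546, 0.2317, 0.0984]
eef_rot: [-0.0, 0.71, 0.704, -0.0]
wrist_force: [-0.2, 0.7, -1.1]
opening: 0.261
grasp_force: 59.4
[-0.699, 0.01, 0.006, -0.008] x 4
[-0.699, 0.002, 0.006, -0.008] x 4
[-0.699, -0.006, 0.006, -0.008] x 4
[0.0, 0.0, 0.422, -0.0] x 3
(array([554.61532567, 231.66580404,  98.42146918]), np.float64(-0.4799347579195123))
```

```bash
python3 -m handwheel '[[[-0.25,0.003,0,0],[-0.5,0.006,0,0],[-0.699,0.01,0.006,-0.008],[-0.699,0.01,0.006,-0.008]]]'
python3 -m handwheel '[[[-0.25,0,0,0],[-0.5,0,0,0],[-0.699,0.002,0.006,-0.008],[-0.699,0.002,0.006,-0.008]]]'
python3 -m handwheel '[[[-0.25,0,0,0],[-0.5,-0.004,0,0],[-0.699,-0.006,0.006,-0.008],[-0.699,-0.006,0.006,-0.008],[-0.699,-0.006,0.006,-0.008],[-0.699,-0.006,0.006,-0.008]]]'
python3 - <<'E'
from h import *
plan((557,-188.5,10.5,1.5)); print(state()[:2]); survey()
E
```

```text
time_s: 32.95
eef_pos: [0.5546, 0.0894, 0.0954]
eef_rot: [-0.001, 0.707, 0.707, -0.001]
wrist_force: [-0.4, 0.7, 0.2]
opening: 0.258
grasp_force: 59.4
time_s: 33.45
eef_pos: [0.5561, -0.0494, 0.0947]
eef_rot: [-0.001, 0.703, 0.711, -0.0]
wrist_force: [-0.0, 0.4, -0.4]
opening: 0.262
grasp_force: 59.4
time_s: 34.2
eef_pos: [0.5576, -0.1857, 0.0942]
eef_rot: [-0.001, 0.697, 0.717, 0.0]
wrist_force: [-0.5, 0.4, 0.1]
opening: 0.26
grasp_force: 59.4
[-0.014, -0.003, 0.418, 0.002] x 3
(array([ 557.61439052, -185.72934829,   94.19332723]), np.float64(1.6805846662633348))
bin
([220.0, 270.0], (474.3, 240.6), (33.9, 23.5), 63.4)
([182.0, 183.0], (694.8, 339.8), (24.7, 33.9), 49.8)
([223.0, 182.0], (697.5, 234.9), (17.9, 42.1), 37.7)
tray
([368.0, 235.0], (556.7, -132.1), (22.6, 22.6), 89.6)
([312.0, 238.0], (552.6, 10.1), (31.8, 31.8), 44.6)
([332.0, 237.0], (554.7, -39.7), (31.8, 31.8), 44.5)
```

```bash
python3 -m handwheel '[[[-0.006,-0.003,0.2,0],[-0.006,-0.003,0.34,0],[-0.006,-0.003,0.39,0],[-0.006,-0.003,0.418,0],[-0.006,-0.003,0.418,0],[-0.006,-0.003,0.418,0]]]'
python3 -m handwheel '[[[0,0,0,0],[0,0,0,0],[0,0,0,0]]]' 45
python3 -m handwheel '[[[0,0,-0.1,0],[0,0,-0.3,0],[0,0,-0.45,0],[0,0,-0.45,0],[0,0,-0.45,0]]]'
python3 - <<'E'
from h import *
plan((474.3,241,100,-26.6)); print(state()[:2])
E
```

```text
time_s: 35.0
eef_pos: [0.558, -0.1894, 0.0121]
eef_rot: [0.001, 0.697, 0.717, 0.0]
wrist_force: [0.1, -0.9, -0.7]
opening: 0.256
grasp_force: 59.4
time_s: 35.38
eef_pos: [0.5572, -0.189, 0.0112]
eef_rot: [0.0, 0.697, 0.717, 0.0]
wrist_force: [0.4, -1.3, 0.2]
opening: 0.527
grasp_force: 0.0
time_s: 36.0
eef_pos: [0.5569, -0.1888, 0.1012]
eef_rot: [0.0, 0.697, 0.717, 0.0]
wrist_force: [0.2, 0.4, -0.6]
opening: 0.529
grasp_force: 0.0
[0.72, -0.118, 0.002, 0.109] x 4
[0.691, -0.234, 0.002, 0.109] x 4
[0.644, -0.343, 0.002, 0.109] x 4
(array([ 556.91504992, -188.83073718,  101.19529513]), np.float64(1.5768465158950755))
```

```bash
python3 -m handwheel '[[[0.25,-0.04,0,0],[0.5,-0.08,0,0.05],[0.72,-0.118,0.002,0.109],[0.72,-0.118,0.002,0.109]]]' 45
python3 -m handwheel '[[[0.25,-0.08,0,0],[0.5,-0.16,0,0.05],[0.69,-0.234,0.002,0.109],[0.69,-0.234,0.002,0.109]]]'
python3 -m handwheel '[[[0.25,-0.12,0,0],[0.5,-0.25,0,0.05],[0.644,-0.343,0.002,0.109],[0.644,-0.343,0.002,0.109],[0.644,-0.343,0.002,0.109],[0.644,-0.343,0.002,0.109]]]'
python3 - <<'E'
from h import *
survey(); print(state()[:2]); plan((474.3,241,-2,-26.6))
E
```

```text
time_s: 36.5
eef_pos: [0.5274, -0.0425, 0.099]
eef_rot: [-0.002, 0.752, 0.659, -0.001]
wrist_force: [1.0, -1.4, 0.2]
opening: 0.529
grasp_force: 0.0
time_s: 37.0
eef_pos: [0.5007, 0.0989, 0.0992]
eef_rot: [-0.001, 0.804, 0.595, -0.001]
wrist_force: [0.5, -0.1, 0.4]
opening: 0.525
grasp_force: 0.0
time_s: 37.75
eef_pos: [0.475, 0.2392, 0.0996]
eef_rot: [0.0, 0.851, 0.526, -0.0]
wrist_force: [0.4, 0.6, 0.2]
opening: 0.529
grasp_force: 0.0
bin
([222.0, 270.0], (472.2, 236.6), (24.9, 23.5), 63.4)
([182.0, 184.0], (694.9, 339.6), (26.7, 33.6), 53.0)
([223.0, 182.0], (697.0, 234.6), (19.0, 42.1), 37.7)
tray
([371.0, 236.0], (556.6, -138.4), (35.0, 22.6), 89.6)
([312.0, 238.0], (552.6, 10.1), (31.8, 31.8), 44.6)
([391.0, 234.0], (558.8, -188.4), (35.2, 22.6), 89.7)
([332.0, 237.0], (554.7, -39.7), (31.8, 31.8), 44.5)
(array([474.9601374 , 239.40998826,  99.6755144 ]), np.float64(-26.60181043226936))
[0.006, -0.007, 0.508, -0.0] x 3
```

```bash
python3 -m handwheel '[[[0.003,-0.003,0.2,0],[0.003,-0.003,0.38,0],[0.003,-0.003,0.47,0],[0.003,-0.003,0.508,0],[0.003,-0.003,0.508,0]]]'
python3 -m handwheel '[[[0,0,0,0],[0,0,0,0],[0,0,0,0],[0,0,0,0],[0,0,0,0]]]' 0
python3 -m handwheel '[[[0,0,-0.1,0],[0,0,-0.3,0],[0,0,-0.5,0],[0,0,-0.5,0],[0,0,-0.5,0]]]'
python3 - <<'E'
from h import *
plan((558,-238.5,95,1.5),(558,-238.5,10.5,1.5)); print(state()[:2])
E
```

```text
time_s: 38.42
eef_pos: [0.4746, 0.2415, -0.0014]
eef_rot: [0.0, 0.851, 0.526, 0.0]
wrist_force: [-0.9, -0.3, 0.3]
opening: 0.529
grasp_force: 0.0
time_s: 39.05
eef_pos: [0.4755, 0.2419, -0.0003]
eef_rot: [0.0, 0.85, 0.526, 0.001]
wrist_force: [0.5, -0.3, 6.3]
opening: 0.261
grasp_force: 59.5
time_s: 39.67
eef_pos: [0.4737, 0.2415, 0.0979]
eef_rot: [-0.0, 0.85, 0.526, -0.0]
wrist_force: [-0.4, 0.8, -0.2]
opening: 0.258
grasp_force: 58.9
[-0.653, 0.483, 0.005, -0.109] x 4
[-0.723, 0.371, 0.005, -0.109] x 4
[-0.773, 0.248, 0.005, -0.109] x 4
[0.0, 0.0, 0.422, -0.0] x 3
(array([473.6593367 , 241.46893982,  97.86369452]), np.float64(-26.521778898995496))
```

```bash
python3 -m handwheel '[[[-0.22,0.16,0,0],[-0.45,0.33,0,-0.05],[-0.653,0.483,0.005,-0.109],[-0.653,0.483,0.005,-0.109]]]'
python3 -m handwheel '[[[-0.22,0.12,0,0],[-0.5,0.25,0,-0.05],[-0.723,0.371,0.005,-0.109],[-0.723,0.371,0.005,-0.109]]]'
python3 -m handwheel '[[[-0.25,0.08,0,0],[-0.5,0.16,0,-0.05],[-0.77,0.248,0.005,-0.109],[-0.773,0.248,0.005,-0.109],[-0.773,0.248,0.005,-0.109],[-0.773,0.248,0.005,-0.109]]]'
python3 - <<'E'
from h import *
plan((558,-239,10.5,1.5)); print(state()[:2])
E
```

```text
time_s: 40.17
eef_pos: [0.5017, 0.0786, 0.0956]
eef_rot: [-0.001, 0.806, 0.592, -0.001]
wrist_force: [-0.7, 0.2, 0.0]
opening: 0.26
grasp_force: 58.9
time_s: 40.67
eef_pos: [0.5303, -0.0806, 0.095]
eef_rot: [-0.001, 0.755, 0.656, -0.0]
wrist_force: [0.6, 0.9, -0.2]
opening: 0.255
grasp_force: 58.9
time_s: 41.42
eef_pos: [0.5583, -0.236, 0.0945]
eef_rot: [-0.001, 0.697, 0.717, 0.0]
wrist_force: [-0.3, -0.1, -0.2]
opening: 0.26
grasp_force: 58.9
[-0.015, -0.002, 0.42, 0.002] x 3
(array([ 558.29091631, -235.98839651,   94.53453347]), np.float64(1.6534338640151223))
```

```bash
python3 -m handwheel '[[[-0.006,-0.003,0.2,0],[-0.006,-0.003,0.34,0],[-0.006,-0.003,0.39,0],[-0.006,-0.003,0.42,0],[-0.006,-0.003,0.42,0],[-0.006,-0.003,0.42,0]]]'
python3 -m handwheel '[[[0,0,0,0],[0,0,0,0],[0,0,0,0]]]' 45
python3 -m handwheel '[[[0,0,-0.1,0],[0,0,-0.3,0],[0,0,-0.45,0],[0,0,-0.45,0],[0,0,-0.45,0]]]'
python3 - <<'E'
from h import *
plan((475,-114.5,100,1.5),(475,-114.5,10,1.5)); print(state()[:2])
E
```

```text
time_s: 42.18
eef_pos: [0.5588, -0.2401, 0.0124]
eef_rot: [0.001, 0.697, 0.717, 0.0]
wrist_force: [-0.1, 0.2, 0.1]
opening: 0.261
grasp_force: 58.9
time_s: 42.55
eef_pos: [0.5581, -0.2397, 0.0114]
eef_rot: [0.0, 0.697, 0.717, 0.0]
wrist_force: [0.7, 0.9, 0.1]
opening: 0.527
grasp_force: 0.0
time_s: 43.18
eef_pos: [0.5578, -0.2395, 0.1014]
eef_rot: [0.0, 0.697, 0.717, -0.0]
wrist_force: [0.5, 0.1, -0.4]
opening: 0.525
grasp_force: 0.0
[0.636, -0.397, 0.007, 0.001] x 4
[0.0, 0.0, 0.45, -0.0] x 3
(array([ 557.83193169, -239.49137124,  101.39826498]), np.float64(1.5758061405750032))
```

```bash
python3 -m handwheel '[[[0.2,-0.13,0,0],[0.42,-0.26,0,0],[0.636,-0.397,0.007,0],[0.636,-0.397,0.007,0],[0.636,-0.397,0.007,0]]]' 45
python3 - <<'E'
from h import *
survey(); print(state()[:2]); plan((475,-114.5,10,1.5))
c=cam(); cv2.imwrite("pics/t4.png",cv2.resize(c["color"][170:300,140:490,::-1],None,fx=2.2,fy=2.2,interpolation=cv2.INTER_CUBIC))
E
```

```text
time_s: 43.8
eef_pos: [0.4753, -0.1148, 0.0995]
eef_rot: [-0.0, 0.697, 0.717, -0.0]
wrist_force: [0.5, -0.3, -0.1]
opening: 0.527
grasp_force: 0.0
bin
([182.0, 183.0], (694.6, 339.5), (25.3, 33.9), 49.8)
([223.0, 182.0], (697.0, 234.6), (19.0, 42.1), 37.7)
tray
([312.0, 238.0], (552.6, 10.1), (31.8, 31.8), 44.6)
([411.0, 234.0], (558.6, -239.9), (33.0, 22.6), 89.7)
([392.0, 232.0], (561.3, -189.7), (32.5, 17.6), 89.7)
([332.0, 237.0], (554.7, -39.7), (31.8, 31.8), 44.5)
(array([ 475.74824699, -115.37500892,   99.70768388]), np.float64(1.5589212604523734))
[0.004, -0.004, 0.449, 0.001] x 3
```

View pics/t4.png

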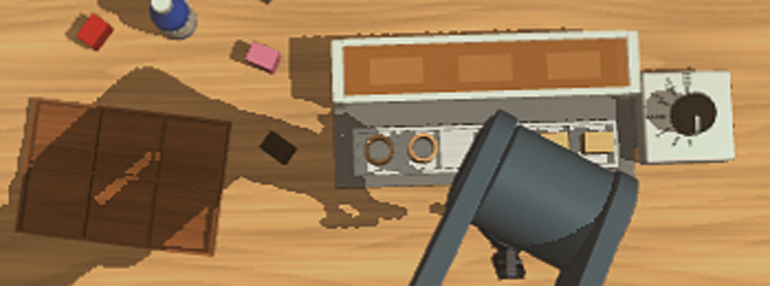

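The picture shows the bin empty (120,175), both rings at (378,150) and (423,148), and blocks at (550,140) and (598,142). The slot3 block is hidden by the arm but was measured in place a moment ago. I grip the handle and push the tray home gently.

```bash
python3 -m handwheel '[[[0.003,-0.003,0.15,0],[0.003,-0.003,0.3,0],[0.003,-0.003,0.4,0],[0.003,-0.003,0.449,0],[0.003,-0.003,0.449,0]]]'
python3 -m handwheel '[[[0,0,0,0],[0,0,0,0],[0,0,0,0],[0,0,0,0],[0,0,0,0]]]' 0
python3 -m handwheel '[[[0,0.03,0,0],[0,0.07,0,0],[0,0.11,0,0],[0,0.15,0,0],[0,0.19,0,0],[0,0.23,0,0],[0,0.27,0,0],[0,0.31,0,0],[0,0.34,0,0],[0,0.36,0,0]]]'
python3 -m handwheel '[[[0,0.02,0,0],[0,0.04,0,0],[0,0.055,0,0],[0,0.07,0,0],[0,0.08,0,0],[0,0.085,0,0],[0,0.085,0,0]]]'
```

```text
time_s: 44.52
eef_pos: [0.4745, -0.1144, 0.0095]
eef_rot: [-0.001, 0.698, 0.717, -0.0]
wrist_force: [0.7, -0.3, 1.2]
opening: 0.523
grasp_force: 0.0
time_s: 45.15
eef_pos: [0.4754, -0.1145, 0.011]
eef_rot: [0.001, 0.697, 0.717, 0.0]
wrist_force: [-0.8, -0.6, 6.5]
opening: 0.096
grasp_force: 59.4
time_s: 46.4
eef_pos: [0.5473, -0.1126, 0.011]
eef_rot: [0.001, 0.697, 0.717, 0.0]
wrist_force: [-3.0, -1.8, 6.7]
opening: 0.102
grasp_force: 59.4
time_s: 47.28
eef_pos: [0.5618, -0.1122, 0.011]
eef_rot: [-0.001, 0.697, 0.717, -0.002]
wrist_force: [-12.4, -2.2, 13.9]
opening: 0.107
grasp_force: 60.5
```

```bash
python3 -m handwheel '[[[0,0.015,0,0],[0,0.02,0,0],[0,0.02,0,0],[0,0.02,0,0]]]'
```

```text
time_s: 47.78
eef_pos: [0.5617, -0.1122, 0.0109]
eef_rot: [-0.004, 0.697, 0.717, -0.004]
wrist_force: [-27.9, -4.6, 28.4]
opening: 0.103
grasp_force: 62.7
```

Tray home: 86.5 mm of travel and it didn't move under 28 N. I relieve, release and rise, then check.

```bash
python3 -m handwheel '[[[0,-0.02,0,0],[0,-0.03,0,0],[0,-0.03,0,0]]]'
python3 -m handwheel '[[[0,0,0,0],[0,0,0,0],[0,0,0,0]]]' 45
python3 -m handwheel '[[[0,0,-0.2,0],[0,0,-0.4,0],[0,0,-0.6,0],[0,0,-0.6,0],[0,0,-0.6,0]]]'
python3 - <<'E'
from h import *
print(state()[:2]);plan((589,-344,110,1.5),(589,-344,26,1.5))
E
```

```text
time_s: 48.15
eef_pos: [0.5619, -0.1123, 0.011]
eef_rot: [0.001, 0.697, 0.717, -0.0]
wrist_force: [-3.2, -1.2, 7.8]
opening: 0.1
grasp_force: 59.9
time_s: 48.52
eef_pos: [0.5614, -0.1115, 0.0097]
eef_rot: [-0.0, 0.697, 0.717, -0.0]
wrist_force: [0.3, 0.1, 0.5]
opening: 0.531
grasp_force: 0.0
time_s: 49.15
eef_pos: [0.5611, -0.1114, 0.1294]
eef_rot: [-0.0, 0.697, 0.717, -0.0]
wrist_force: [-0.5, -0.7, -0.6]
opening: 0.526
grasp_force: 0.0
(array([ 561.10513471, -111.43184836,  129.40439438]), np.float64(1.5808920297342743))
[-0.583, 0.054, 0.049, 0.0] x 3
[-0.583, 0.054, 0.049, 0.0] x 3
[0.0, 0.0, 0.42, -0.0] x 3
```

```bash
python3 -m handwheel '[[[-0.25,0.02,0,0],[-0.5,0.045,0.04,0],[-0.583,0.054,0.05,0]]]' 75
python3 -m handwheel '[[[-0.25,0.02,0,0],[-0.5,0.045,0.04,0],[-0.583,0.054,0.05,0],[-0.583,0.054,0.05,0],[-0.583,0.054,0.05,0]]]'
python3 - <<'E'
from h import *
print(state()[:2]);plan((589,-344,26,1.5))
c=cam(); P=cloud(c); z=P[...,2]; np.savez("/tmp/top5.npz",**c)
mm=(z>.044)&(z<.062)&(P[...,0]<.6)&(P[...,0]>.45)&(abs(P[...,1]+.11)<.06); print(comps(c,mm,.055,5))
cv2.imwrite("pics/t5.png",cv2.resize(c["color"][175:265,280:480,::-1],None,fx=4,fy=4,interpolation=cv2.INTER_CUBIC))
E
```

```text
time_s: 49.52
eef_pos: [0.5742, -0.2298, 0.1174]
eef_rot: [-0.002, 0.698, 0.716, -0.001]
wrist_force: [-0.2, 1.1, -0.5]
opening: 0.877
grasp_force: 0.0
time_s: 50.15
eef_pos: [0.5894, -0.3422, 0.1095]
eef_rot: [-0.001, 0.697, 0.717, 0.0]
wrist_force: [-0.2, 0.7, 0.2]
opening: 0.878
grasp_force: 0.0
(array([ 589.41604913, -342.16181117,  109.47949166]), np.float64(1.6468436316488622))
[-0.009, -0.002, 0.417, 0.002] x 3
[([361.0, 233.0], (561.8, -112.3), (49.6, 9.9), 89.7)]
```

View pics/t5.png

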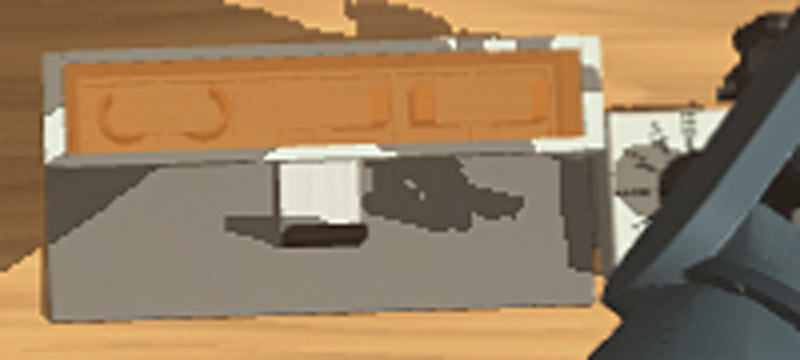

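The picture shows the tray home with its handle at crop (325,233), camera x 561.8, which is 80 mm ahead of the bridge centre. The rings at (120,112) and (210,108) and the blocks are visible through the amber top. Now I grip the collar.

```bash
python3 -m handwheel '[[[-0.004,-0.002,0.15,0],[-0.004,-0.002,0.28,0],[-0.004,-0.002,0.36,0],[-0.004,-0.002,0.4,0],[-0.004,-0.002,0.417,0],[-0.004,-0.002,0.417,0]]]'
python3 -m handwheel '[[[0,0,0,0],[0,0,0,0],[0,0,0,0],[0,0,0,0]]]' 0
```

```text
time_s: 50.95
eef_pos: [0.5896, -0.3453, 0.0273]
eef_rot: [0.001, 0.697, 0.717, 0.0]
wrist_force: [0.5, 0.4, 0.7]
opening: 0.878
grasp_force: 0.0
time_s: 51.45
eef_pos: [0.5879, -0.3456, 0.028]
eef_rot: [-0.001, 0.697, 0.717, -0.001]
wrist_force: [-7.7, 1.1, 8.3]
opening: 0.517
grasp_force: 61.1
```

```bash
python3 -m handwheel '[[[0,0,0,0.08],[0,0,0,0.16],[0,0,0,0.24],[0,0,0,0.32],[0,0,0,0.4],[0,0,0,0.48],[0,0,0,0.56],[0,0,0,0.64],[0,0,0,0.7],[0,0,0,0.7]]]'
python3 -m handwheel '[[[0,0,0,0.08],[0,0,0,0.16],[0,0,0,0.24],[0,0,0,0.32],[0,0,0,0.4],[0,0,0,0.48],[0,0,0,0.56],[0,0,0,0.64],[0,0,0,0.7],[0,0,0,0.7]]]'
python3 -m handwheel '[[[0,0,0,0],[0,0,0,0]]]'
python3 - <<'E'
from h import *
p,a,o=state(); print(p,a,np.round(o["torque"],2))
E
```

```text
time_s: 52.7
eef_pos: [0.5867, -0.3448, 0.028]
eef_rot: [-0.001, 0.963, 0.27, -0.002]
wrist_force: [-12.9, 4.1, 13.0]
opening: 0.515
grasp_force: 61.8
time_s: 53.95
eef_pos: [0.5867, -0.3433, 0.028]
eef_rot: [-0.001, 0.969, -0.248, -0.003]
wrist_force: [-13.0, 8.0, 15.4]
opening: 0.521
grasp_force: 62.1
time_s: 54.2
eef_pos: [0.5867, -0.3433, 0.028]
eef_rot: [-0.001, 0.969, -0.248, -0.003]
wrist_force: [-13.4, 9.2, 15.8]
opening: 0.519
grasp_force: 62.1
[ 586.65165414 -343.29920022   27.96784584] -118.71520406119747 [1.36 2.26 0.03]
```

Tool yaw went from 1.6° to −118.7° (120.3°). I release, rise, move clear and look.

```bash
python3 -m handwheel '[[[0,0,0,0],[0,0,0,0],[0,0,0,0]]]' 80
python3 -m handwheel '[[[0,0,-0.2,0],[0,0,-0.45,0],[0,0,-0.7,0],[0,0,-0.7,0]]]'
python3 - <<'E'
from h import *
print(state()[:2]);plan((440,-150,190,-118))
E
```

```text
time_s: 54.58
eef_pos: [0.5894, -0.3452, 0.0267]
eef_rot: [0.0, 0.969, -0.248, 0.0]
wrist_force: [-0.4, 0.1, -0.8]
opening: 0.936
grasp_force: 0.0
time_s: 55.08
eef_pos: [0.5921, -0.3474, 0.173]
eef_rot: [0.002, 0.969, -0.248, 0.005]
wrist_force: [1.1, -0.2, -0.4]
opening: 0.935
grasp_force: 0.0
(array([ 592.06197973, -347.36678005,  172.97830325]), np.float64(-118.73921987324015))
[-0.571, -0.25, -0.043, -0.004] x 3
[-0.569, -0.254, -0.043, -0.004] x 3
```

```bash
python3 -m handwheel '[[[-0.25,-0.11,-0.04,0],[-0.5,-0.22,-0.04,0],[-0.57,-0.25,-0.04,0]]]'
python3 -m handwheel '[[[-0.25,-0.11,-0.04,0],[-0.5,-0.22,-0.04,0],[-0.57,-0.25,-0.04,0],[-0.57,-0.25,-0.04,0],[-0.57,-0.25,-0.04,0]]]'
python3 - <<'E'
from h import *
c=cam(); s=cam("scene")
a=cv2.resize(c["color"][180:260,280:480,::-1],None,fx=3.5,fy=3.5,interpolation=cv2.INTER_CUBIC); b=cv2.resize(s["color"][205:305,145:345,::-1],None,fx=3,fy=3,interpolation=cv2.INTER_CUBIC)
o=np.zeros((580,700,3),np.uint8); o[:280]=a; o[280:580,:600]=b; cv2.imwrite("pics/t6.png",o)
E
```

```text
time_s: 55.45
eef_pos: [0.5111, -0.2435, 0.173]
eef_rot: [-0.001, 0.969, -0.248, -0.002]
wrist_force: [-0.3, 0.7, -0.1]
opening: 0.935
grasp_force: 0.0
time_s: 56.08
eef_pos: [0.4384, -0.149, 0.1829]
eef_rot: [0.0, 0.969, -0.249, 0.001]
wrist_force: [-0.2, 0.2, 0.2]
opening: 0.941
grasp_force: 0.0
```

View pics/t6.png

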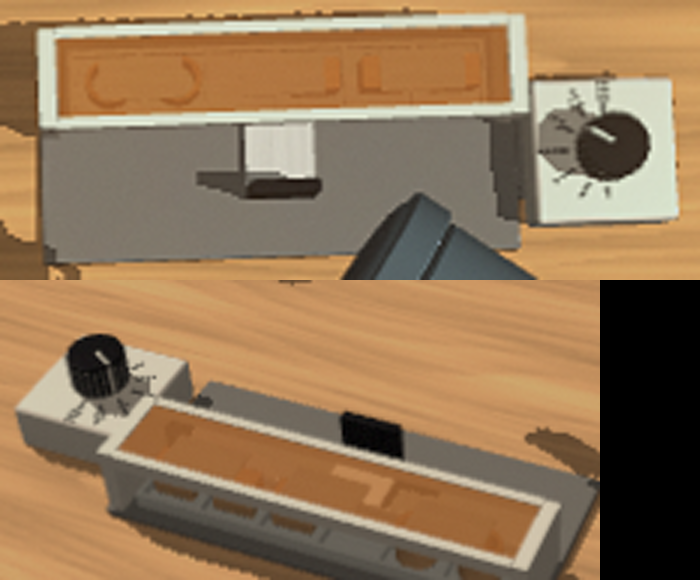

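The pointer runs from (613,143) to (590,128), about 120° clockwise from the robot side, which is 40 minutes. The tray is home with handle at (282,188), and rings are left and blocks right in their slots.

```bash
python3 -c "
from bench import ctrl
print(ctrl.hand_in())"
```

```text
the job is handed in; nothing more can be done
None
```

The job is handed in, though no verdict came back: both rings are in slots 0 and 1, the three blocks are in slots 3 to 5, the tray is fully home, and the timer was then set to 40 minutes.

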